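# Rock the stuck heart recorder out of its charging dock

## Task

The tall heart recorder sits very tight in its charging dock: grip it above the dock and rock it side to side, along the length of the slot, easing it up a little with every swing until it frees; do not pull hard, because a straight pull lifts the dock off its suction feet. Finish holding the recorder still in the gripper, upright and just clear (about 2 cm) above the dock it came from; do not put it down or let go. Leave the short sensor in the other charger and everything else on the desk where it is.

Things in the scene. Friction and masses are not known exactly. Their poses are not given: they have to be found in the camera images.
- recorder_centre (a point): Centre of the heart recorder: plain grey upright box, 22 mm thick (its x), 44 mm wide (its y), 110 mm tall (its z, up), 110 to 210 g, dark screen on one broad face; the taller of the two docked devices. Seated, its foot is 26 mm and its top 136 mm above the desk; 80 mm stand out of the dock. Best gripped across its width (along y), 100 to 110 mm above the desk.
- recorder_foot (a point): Middle of the recorder's underside (55 mm below its centre); same axes as the recorder.
- recorder_top (a point): Middle of the recorder's top face (55 mm above its centre); same axes.
- dock_top (a point): Centre of the slot of the recorder's dock, level with the dock's highest rim, 56 mm above the desk. White dock, 75 mm (x) by 115 mm (y, along the slot), z up, held to the desk by suction feet; axes as the recorder's. The slot has 12 mm spare at each end (end walls 16 mm lower than this point) and the recorder stands on a narrow central post, so it can lean 12 degrees to +y or -y.
- dock_cheeks (a point): Middle of two sprung rubber cheeks, 14 mm below dock_top, 32 mm along y and 24 mm high, that squeeze the recorder's broad faces. A straight pull needs about 40 N. While it is rocked about x, pivoting here or up to 30 mm higher, 10 to 12 degrees to +y and then to -y, the cheeks slip and it can be eased up about 2 mm with each swing at a fraction of that force. Free after rising 28 mm (32 mm if leaning).
- dock_lift (a joint): How far the dock housing has been lifted on its suction feet, in m: 0 when it sits properly, rising about 1 mm for each 8 N of upward pull beyond the first 4 N. At 2.5 mm (about 24 N) the feet let go, which spoils the job; aim to stay below 1.5 mm.
- sensor_centre (a point): Centre of the short sensor, a grey box 22 x 44 mm and only 48 mm tall, standing in the other charger, a dock of the same shape. To be left alone.
- tape: Roll of clear tape, 50 mm across, 19 mm high, lying on the desk; origin under its centre.
- mouse: Red computer mouse, 100 x 58 mm, 32 mm high; origin under its centre.
- stapler: Black stapler, 140 x 34 mm, 38 mm high; origin under its centre.
- pen_pot: Square black pen pot, 80 mm wide, 100 mm high, with pens up to about 175 mm; origin under its centre.
- gel: White gel bottle, 54 mm across, 170 mm high; origin under its centre.
- highlighter: Yellow highlighter, 115 x 18 x 16 mm, lying flat; origin under its centre.
Mind the look-alikes: they are no part of the job. Leave any blue or green look-alike of the part that bears recorder_centre alone.

How it is judged (in metres and radians):
On the way, in this order (a step that is already met when the one before it is completed fails the run):
1. the recorder has been leaned one way (to the dock's +y) while still in the slot (z of recorder_foot in the frame of dock_top below -0.003 m and angle between recorder_centre's own z axis and vertical above 0.05 rad and y of recorder_top in the frame of dock_top above 0.003 m).
2. and then the other way, still in the slot (z of recorder_foot in the frame of dock_top below -0.003 m and angle between recorder_centre's own z axis and vertical above 0.05 rad and y of recorder_top in the frame of dock_top below -0.003 m).
At the end, for the whole second after the job is handed in: The recorder is held still in the fingers, upright within 10 degrees, its foot 4 to 50 mm above the dock's rim and within 30 mm sideways of the slot's centre, touching nothing of the dock; the dock sits down on its feet (z of recorder_foot in the frame of dock_top between 0.004 and 0.05 m and horizontal distance between recorder_foot and dock_top below 0.03 m and angle between recorder_centre's own z axis and vertical below 0.17 rad and contact force between the fingers and recorder above 1 N and contact force between recorder and dock below 0.05 N and linear speed of recorder below 0.02 m/s and value of joint dock_lift below 0.0005 m); the arm keeps its last pose, push and grip.
It fails at once if the dock was pulled off its suction feet (lifted 2.5 mm or more) (value of joint dock_lift above 0.0025 m).
It fails at once if the short sensor was moved by more than 10 mm (distance of sensor_centre from where it was at the start of the episode above 0.01 m).
It fails at once if something else on the desk was moved by more than 20 mm (distance of any of tape, mouse, stapler, pen_pot, gel, highlighter from where it was at the start of the episode above 0.02 m).
It also fails if it takes over 53 s, if anything falls off the work surface, if the arm or the gripper's body presses on something with over 40 N, if the wrist force passes 120 N, or if a joint passes its speed limit or range.

## Robot

A 6-joint arm with a two-finger parallel gripper is mounted at the origin on the work surface. World frame = base frame: x ahead of the robot, y to its left, z up, the work surface at z = 0. Lengths are in m, angles in degrees, forces in N, time in s.
With the tool pointing down it reaches from about 0.4 to 0.825 m from the base axis. Payload 7 kg.
Tool frame: the origin (TCP) lies at the centre of the arm's flange, where the gripper is bolted on; the fingertips stand 178 mm ahead of it and the grasp point (between the pads) lies 159 mm ahead of it (tip_reach is the distance from the TCP to the fingertips, in m); z points along the fingers, y is the line along which they close (so a half turn about z gives the same grasp; the last joint's range is limited). The gripper opens to 88 mm and grips with 3 to 60 N. Pads are 19 mm wide; open, the fingers measure 130 mm over their backs; the gripper's body (78 mm by 193 mm) begins 47 mm behind the grasp point.
Start: joints at [90.648, 20.546, 0.682, 0, -70.136, -16.507], TCP at [0.184, 0.649, 0.405] pointing down, gripper open.
Joint ranges: [-176.03, 176.03], [-82.01, 121.73], [-58.28, 71.71], [-173.87, 95.51], [-174.79, -0.11], [-173.66, 173.66]. Speed limits (degrees/s): [136.94, 136.94, 172.46, 180, 180, 180].

## Interface

Orientations are given as [roll, pitch, yaw] about the fixed x, y, z axes, in that order (R = Rz(yaw) Ry(pitch) Rx(roll)).
In Python, from plant import * gives the robot as it stands.
- The arm moves only by the shell command python3 -m handwheel 'ROWS'. ROWS is JSON, a list of rows, each a list of 7 numbers: the opening, from -1 (shut) to 1 (fully open), then the shift along the tool's x, y, z as a fraction of full scale, then the turn, a rotation vector about the tool's x, y, z as a fraction of full scale. A call has 1 to 5 rows; each row shifts and turns the commanded pose from where the row before left it, along the tool's axes as they then stand; what a row does not reach is not made up. Full scale, the value 1, is 0.025 m for a shift and 6 degrees for a turn. A row lasts 1/8 s, in which the tool goes at most 62.5 mm and 10.7 degrees, less where a joint would pass 70% of its speed; a pose out of reach is approached as far as the arm can. A call with a number of a shift or a turn outside -1 to 1 is refused whole. A call with a gripper value outside its range is refused whole. The fingers move at their own pace and stop on an object; the grip force is fixed at half the most. Time passes only in rows, so rows that do not move let the fingers close. It gives the time, the measured TCP pose, the force, the opening and the grip force at its end, in the units of the state.
- get_obs(): the state, without advancing time (a new reading comes with each control period).
- snapshot(name): name is "scene" or "side" or "wrist"; returns a dict with "color" (400x640x3 uint8, red, green, blue), "fx", "fy", "cx", "cy" (pixels), "k1" (the pictures are not rectified: a ray, as slopes to the right and down, at radius r is drawn at 1 + k1 r^2 times it, then the intrinsics apply), "R" (3x3) and "t" (3): a world point X has camera coordinates R X + t; the wrist camera has in their place "tool_from_camera" (4x4, takes a point from camera to tool coordinates, whose origin is the TCP and whose axes are the flange's). Camera axes: x right, y down, z forward; pixel columns grow to the right and rows downward; lengths in m; the calibration is good to about 2 mm. A picture is of the moment at which its call begins: read the wrist's pose just before it. There is no depth.
- close_job(): hands the job in; it is judged then, once.
The state is a dict: "clock": time; "joint_pos": joint angles; "qvel": joint speeds; "tau": joint torques, N m; "tool_pos": TCP position; "orientation": TCP orientation; "force": force on the tool from outside, world axes, zero at the start; "moment": the same for the moment, N m; "opening": finger opening in m; "gripper_force": force on a finger pad.
Only numpy, scipy, OpenCV 4.12 (cv2) and the standard library are available. Lean on these libraries where they do the work, as an engineer would, in place of code of your own. Each camera call takes 0.05 s, during which the arm holds its last target. There are 200 camera calls.

## Working session

There is one attempt and no reset: what is moved stays moved. The work goes in short steps, Python scripts to look and compute and a shell command to move; the robot and the scene stay as the last step left them, time stands still between calls to the robot, and variables do not carry over. Pictures are saved under pics/ and viewed, at most 10 in all, crops included, and the job is handed in when it is done.

```bash
mkdir -p pics; ls; python3 - <<'E'
from plant import *
import cv2,numpy as np,json
o=get_obs();print({k:np.round(v,3).tolist() for k,v in o.items()})
for n in("scene","side","wrist"):
    s=snapshot(n);cv2.imwrite(f"pics/{n}0.png",s["color"][:,:,::-1])
    d={k:np.array(v).tolist() for k,v in s.items() if k!="color"};json.dump(d,open(f"{n}0.json","w"))
    print(n,{k:np.round(v,3).tolist() for k,v in d.items()})
a=np.vstack([cv2.imread(f"pics/{n}0.png") for n in("scene","side")]);cv2.imwrite("pics/both0.png",cv2.resize(a,(480,600)))
E
```

```text
pics
{'clock': 0.0, 'joint_pos': [90.648, 20.592, 0.632, -0.02, -70.137, -16.506], 'qvel': [-0.032, 0.013, -0.133, -0.077, 0.143, 0.031], 'tau': [-0.0, -58.271, 29.305, 6.997, 0.007, -0.0], 'tool_pos': [0.184, 0.649, 0.404], 'orientation': [179.902, -0.01, -15.865], 'force': [-0.576, 0.687, -0.367], 'moment': [0.015, -0.003, -0.016], 'gripper_force': 0.0, 'opening': 0.087}
scene {'fx': 451.47, 'fy': 451.47, 'cx': 326.321, 'cy': 204.484, 'k1': 0.011, 'R': [[-0.884, 0.467, 0.012], [0.385, 0.741, -0.55], [-0.266, -0.482, -0.835]], 't': [0.497, -0.153, 1.294]}
side {'fx': 417.293, 'fy': 417.293, 'cx': 318.103, 'cy': 212.655, 'k1': -0.095, 'R': [[0.731, -0.682, 0.02], [-0.457, -0.51, -0.729], [0.507, 0.524, -0.684]], 't': [-0.389, 0.331, 0.951]}
wrist {'fx': 324.837, 'fy': 324.837, 'cx': 315.176, 'cy': 199.069, 'k1': -0.054, 'tool_from_camera': [[0.0, -0.958, -0.287, 0.077], [1.0, 0.0, 0.001, -0.001], [-0.0, -0.287, 0.958, 0.02], [0.0, 0.0, 0.0, 1.0]]}
```

View pics/scene0.png

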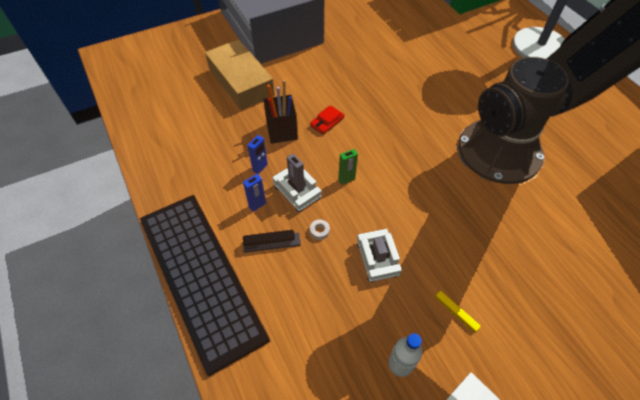

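View pics/side0.png

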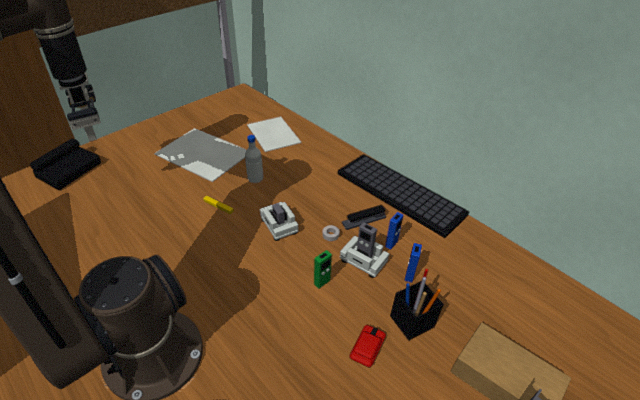

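The scene view shows two candidates:
- **Tall grey box** in a white dock at scene (296,170), side (367,240). It stands well out of the dock, so it fits the recorder.
- **Short grey box** in the other dock at scene (380,247), side (279,212). This is the sensor.

The blue boxes at scene (258,155) and (255,192), and the green one at (348,167), are decoys.

Next I'll confirm the recorder in a crop and measure the dock.

```bash
cat > h.py <<'E'
import numpy as np,cv2,json
from scipy.spatial.transform import Rotation as Ro
def ray(c,px,T=None):
    K=np.array([[c["fx"],0,c["cx"]],[0,c["fy"],c["cy"]],[0,0,1]])
    p=cv2.undistortPoints(np.array(px,float).reshape(-1,1,2),K,np.array([c["k1"],0,0,0,0]))[:,0]
    d=np.c_[p,np.ones(len(p))]
    if T is not None: return T[:3,3],d@T[:3,:3].T
    R=np.array(c["R"]);t=np.array(c["t"]); return -R.T@t,d@R
def plane(c,px,z,T=None):
    o,d=ray(c,px,T); return o+d*((z-o[2])/d[:,2])[:,None]
def proj(c,X,T=None):
    K=np.array([[c["fx"],0,c["cx"]],[0,c["fy"],c["cy"]],[0,0,1]])
    if T is None: R=np.array(c["R"]);t=np.array(c["t"])
    else: R=T[:3,:3].T;t=-R@T[:3,3]
    return cv2.projectPoints(np.array(X,float).reshape(-1,1,3),cv2.Rodrigues(R)[0],t,K,np.array([c["k1"],0,0,0,0]))[0][:,0]
def wT(c,o):
    T=np.eye(4);T[:3,:3]=Ro.from_euler("xyz",o["orientation"],degrees=True).as_matrix();T[:3,3]=o["tool_pos"]
    return T@np.array(c["tool_from_camera"])
E
python3 - <<'E'
from h import *
out=[]
for n,x,y in(("scene",297,180),("side",367,245)):
    im=cv2.imread(f"pics/{n}0.png");c=json.load(open(f"{n}0.json"))
    h=cv2.cvtColor(im,cv2.COLOR_BGR2HSV)
    m=((h[...,1]<60)&(h[...,2]>140)).astype(np.uint8)
    w=np.zeros_like(m);w[y-40:y+40,x-40:x+40]=1
    m=cv2.morphologyEx(m*w,cv2.MORPH_CLOSE,np.ones((7,7)))
    k,l,st,ce=cv2.connectedComponentsWithStats(m);i=1+st[1:,4].argmax()
    r=cv2.minAreaRect(np.argwhere(l==i)[:,::-1].astype(np.float32));print(n,st[i],r,plane(c,[r[0]],.035))
    b=cv2.boxPoints(r);print(np.round(plane(c,b,.04),3).tolist())
    out.append(cv2.resize(im[y-50:y+50,x-50:x+50],(400,400),interpolation=cv2.INTER_CUBIC))
cv2.imwrite("pics/crop.png",np.hstack(out))
E
```

```text
scene [273 169  48  37 609] ((296.96484375, 183.52957153320312), (41.31743621826172, 30.873218536376953), 49.96974182128906) [[ 0.57547166 -0.13928026  0.035     ]]
[[0.627, -0.183, 0.04], [0.543, -0.215, 0.04], [0.528, -0.089, 0.04], [0.608, -0.063, 0.04]]
side [341 236  48  40 759] ((363.81536865234375, 252.82308959960938), (42.41987609863281, 30.63657569885254), 29.744882583618164) [[ 0.57721325 -0.13524116  0.035     ]]
[[0.513, -0.097, 0.04], [0.618, -0.055, 0.04], [0.635, -0.18, 0.04], [0.534, -0.213, 0.04]]
```

View pics/crop.png

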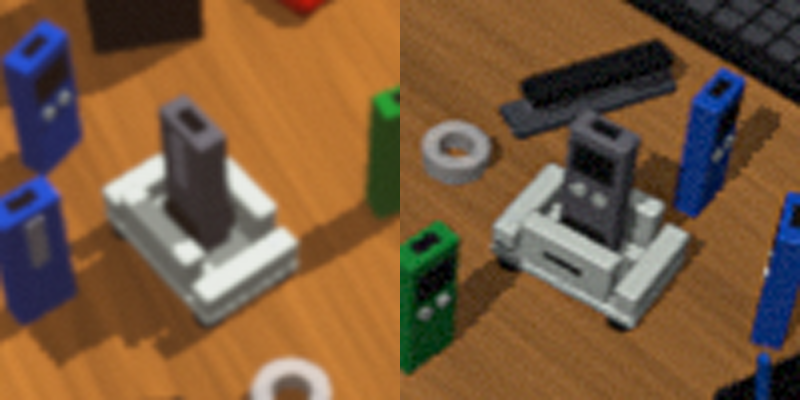

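The crop confirms it. The tall grey box with a dark screen, centred near scene (296,172), stands in the white dock; blue units are at its left and a green one at its right. Next I'll get its top centre and slot direction from both views.

```bash
python3 - <<'E'
from h import *
L=[]
for n,px in(("scene",[(295.2,159.5),(289,157),(302,163)]),("side",[(369.5,226.5),(362,224.5),(376,228.5)])):
    c=json.load(open(f"{n}0.json"));P=plane(c,px,.136);print(n,P.round(4).tolist(), np.degrees(np.arctan2(*(P[2]-P[1])[[1,0]])))
    print(c["R"] and ray(c,px)[0])
    L.append(ray(c,px))
A=np.c_[L[0][1][0],-L[1][1][0]];s=np.linalg.lstsq(A,L[1][0]-L[0][0],rcond=None)[0];print(L[0][0]+s[0]*L[0][1][0],L[1][0]+s[1]*L[1][1][0])
for n,px in(("scene",[(258,140),(256,178),(348,153)]),("side",[(396,214),(415,245),(323,255)])):
    c=json.load(open(f"{n}0.json"));print(plane(c,px,.11).round(3).tolist())
E
```

```text
scene [[0.5761, -0.1378, 0.136], [0.5861, -0.1518, 0.136], [0.5663, -0.1206, 0.136]] 122.49759179425277
[0.84181739 0.50530888 0.99016555]
side [[0.5825, -0.1374, 0.136], [0.5733, -0.1193, 0.136], [0.5896, -0.1536, 0.136]] -64.6875632587618
[-0.04743325 -0.5948412   0.89985386]
[ 0.57670637 -0.13640206  0.13789906] [ 0.58001684 -0.13918331  0.13896341]
[[0.625, -0.259, 0.11], [0.677, -0.149, 0.11], [0.441, -0.115, 0.11]]
[[0.696, -0.139, 0.11], [0.641, -0.246, 0.11], [0.442, -0.111, 0.11]]
```

The recorder's top is at about (0.578, -0.138) and the slot runs at about 117°. I'll move there with a tool yaw of about 27°.

```bash
python3 -m handwheel '[[1,0.55,0.8,0,0,0,-0.9],[1,0.55,0.8,0,0,0,-0.9],[1,0.5,0.85,0,0,0,-0.9],[1,0.4,0.9,0,0,0,-0.9],[1,0.3,0.95,0,0,0,-0.9]]'
python3 -m handwheel '[[1,0.2,1,0,0,0,-0.9],[1,0.1,1,0,0,0,-0.9],[1,0,1,0,0,0,-0.9],[1,0,1,0,0,0,0],[1,0,1,0,0,0,0]]'; python3 -c "
from plant import *
print(get_obs()['joint_pos'])"
```

```text
clock: 0.78
tool_pos: [0.2329, 0.5357, 0.4044]
orientation: [180.0, 0.0, 11.3]
force: [0.2, 0.3, 0.7]
opening: 0.0875
gripper_force: 0.0
clock: 1.4
tool_pos: [0.2848, 0.421, 0.4046]
orientation: [180.0, 0.0, 27.2]
force: [-0.2, 0.3, 0.3]
opening: 0.0875
gripper_force: 0.0
[ 7.80926850e+01  4.72360554e+00 -1.99875414e+01  5.03455429e-04
 -6.52959429e+01  3.91432723e+01]
```

```bash
for i in 1; do python3 -m handwheel '[[1,0,1,0,0,0,0],[1,0,1,0,0,0,0],[1,0,1,0,0,0,0],[1,0,1,0,0,0,0],[1,0,1,0,0,0,0]]'
python3 -m handwheel '[[1,0,1,0,0,0,0],[1,0,1,0,0,0,0],[1,0,1,0,0,0,0],[1,0,1,0,0,0,0],[1,0,1,0,0,0,0]]' 
python3 -m handwheel '[[1,0,1,0,0,0,0],[1,0,1,0,0,0,0],[1,0,1,0,0,0,0],[1,0,1,0,0,0,0],[1,0,1,0,0,0,0]]'
python3 -m handwheel '[[1,0,1,0,0,0,0],[1,0,1,0,0,0,0],[1,0,1,0,0,0,0],[1,0,1,0,0,0,0],[1,0,1,0,0,0,0]]'
python3 -m handwheel '[[1,0,1,0.2,0,0,0],[1,0,1,0.2,0,0,0],[1,0.2,1,0.2,0,0,0],[1,0.1,0.9,0.2,0,0,0],[1,0,0,0,0,0,0]]'; done | grep -E "tool_pos|clock|orient"
python3 - <<'E'
from plant import *
from h import *
o=get_obs();s=snapshot("wrist");cv2.imwrite("pics/w1.png",s["color"][:,:,::-1])
json.dump({k:np.array(v).tolist() for k,v in o.items()},open("w1o.json","w"));print(o["tool_pos"],o["orientation"])
E
```

```text
clock: 2.02
tool_pos: [0.3423, 0.3095, 0.4047]
orientation: [-180.0, -0.0, 27.3]
clock: 2.65
tool_pos: [0.3995, 0.1984, 0.4047]
orientation: [-180.0, -0.0, 27.3]
clock: 3.28
tool_pos: [0.4567, 0.0874, 0.4047]
orientation: [180.0, -0.0, 27.3]
clock: 3.9
tool_pos: [0.5139, -0.0237, 0.4047]
orientation: [180.0, -0.0, 27.3]
clock: 4.53
tool_pos: [0.5654, -0.107, 0.3837]
orientation: [-180.0, 0.1, 27.2]
[ 0.56535896 -0.10698619  0.38374805] [-1.79971972e+02  8.71993632e-02  2.72030195e+01]
```

View pics/w1.png

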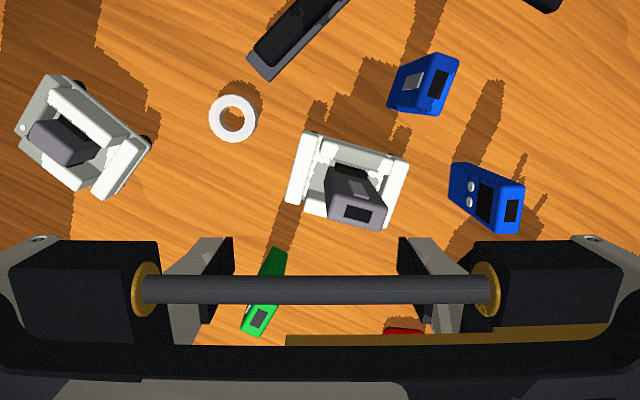

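The wrist view shows the recorder's top face near (357,214) in its dock, with the slot running left-right in the picture. The sensor dock is at the left (75,140), and the blue and green decoys are clear of it. I'll extract the top face and the dock rails.

```bash
python3 - <<'E'
from h import *
im=cv2.imread("pics/w1.png");c=json.load(open("wrist0.json"));o=json.load(open("w1o.json"));T=wT(c,o)
x0,y0=270,120
cr=cv2.resize(im[y0:y0+120,x0:x0+160],(800,600),interpolation=cv2.INTER_CUBIC);cv2.imwrite("pics/w1c.png",cr)
g=cv2.cvtColor(im,cv2.COLOR_BGR2HSV)
m=((g[...,1]<60)&(g[...,2]>65)&(g[...,2]<130)).astype(np.uint8)
w=np.zeros_like(m);w[190:240,315:395]=1;m=cv2.morphologyEx(m*w,cv2.MORPH_OPEN,np.ones((3,3)))
n,l,st,ce=cv2.connectedComponentsWithStats(m);print(st[1:],[int(g[r,q,2]) for r,q in((210,335),(205,340),(195,340),(220,335),(185,340))])
E
```

```text
[[315 191  10  10  79]
 [353 190  15   7  75]
 [378 190   4   5  18]
 [335 193  21   8  66]
 [357 199  28  10  89]] [164, 155, 99, 150, 57]
```

View pics/w1c.png

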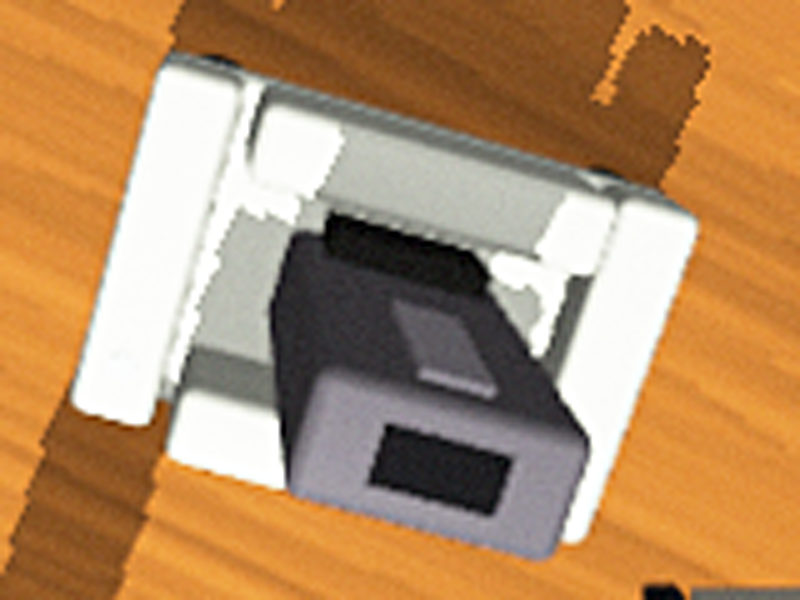

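The crop shows the top face at crop corners (322,365), (590,440), (553,560) and (290,492). The dock's far long edge runs from (165,55) to (695,205), with an end bar at each side.

```bash
python3 - <<'E'
from h import *
c=json.load(open("wrist0.json"));o=json.load(open("w1o.json"));T=wT(c,o)
f=lambda P:[(270+x/5,120+y/5) for x,y in P]
P=plane(c,f([(322,365),(590,440),(553,560),(290,492)]),.136,T);print(P.round(4).tolist(),P.mean(0))
a=lambda v:np.degrees(np.arctan2(v[1],v[0]))
print("w",a(P[1]-P[0]),a(P[2]-P[3]),np.linalg.norm(P[1]-P[0]),np.linalg.norm(P[2]-P[1]),"t",a(P[1]-P[2])+90-180,a(P[0]-P[3])-90)
Q=plane(c,f([(165,62),(695,212)]),.04,T);print("dock edge",Q.round(4).tolist(),a(Q[1]-Q[0]),np.linalg.norm(Q[1]-Q[0]))
Q=plane(c,f([(75,405),(160,62)]),.04,T);print("end",a(Q[1]-Q[0])-90)
Q=plane(c,f([(585,540),(697,215)]),.04,T);print("end",a(Q[1]-Q[0])-90)
R=Ro.from_euler("xyz",o["orientation"],degrees=True).as_matrix();d=P.mean(0)-np.array(o["tool_pos"]);print("tool delta",R.T@d)
E
```

```text
[[0.5835, -0.1128, 0.136], [0.5915, -0.1534, 0.136], [0.5725, -0.1583, 0.136], [0.564, -0.1178, 0.136]] [ 0.57785847 -0.13557461  0.136     ]
w -78.87237738358546 -78.14305073405771 0.041448047997922476 0.019588567031719618 t -75.6125810989139 -75.47893016660603
dock edge [[0.6025, -0.0738, 0.04], [0.625, -0.1823, 0.04]] -78.27980898654643 0.11073958204267301
end -77.50029542747933
end -77.32706227611821
tool delta [-0.00157503  0.03126159  0.24773547]
```

Slot yaw is 12° and the top centre is (0.578, -0.1356). I'll turn, centre and descend to a grasp height of about 0.105.

```bash
(python3 -m handwheel '[[1,-0.06,1,0,0,0,0],[1,0,0.25,0,0,0,0],[1,0,0,0.4,0,0,0.84],[1,0,0,0.6,0,0,0.84],[1,0,0,0.6,0,0,0.85]]'
python3 -m handwheel '[[1,0,0,0.6,0,0,0],[1,0,0,0.6,0,0,0],[1,0,0,0.4,0,0,0],[1,0,0,0,0,0,0]]') 
python3 - <<'E'
from plant import *
from h import *
o=get_obs();s=snapshot("wrist");cv2.imwrite("pics/w2.png",s["color"][:,:,::-1]);c=json.load(open("wrist0.json"));T=wT(c,o)
p=proj(c,[[.578,-.1356,.136]],T);print(p)
E
```

```text
clock: 5.2
tool_pos: [0.5779, -0.1332, 0.3447]
orientation: [-180.0, -0.0, 12.0]
force: [0.1, -0.1, 0.4]
opening: 0.0877
gripper_force: 0.0
clock: 5.7
tool_pos: [0.5781, -0.1336, 0.3038]
orientation: [-180.0, 0.1, 12.2]
force: [1.0, 0.0, -0.1]
opening: 0.0874
gripper_force: 0.0
[[319.98135761 262.65952119]]
```

View pics/w2.png

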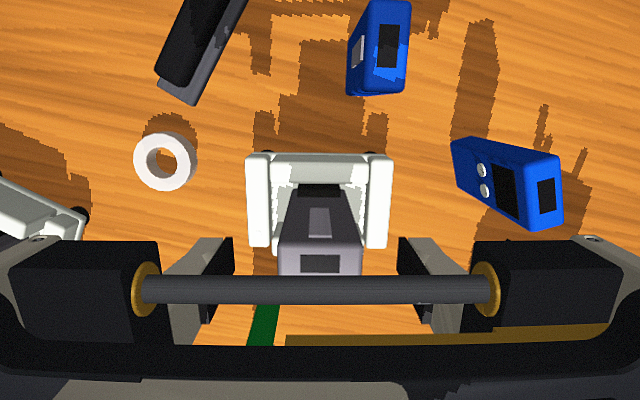

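The recorder lies square to the fingers, with its top centred at (320,262) as predicted. I'll nudge 2 mm, descend and grip.

```bash
(python3 -m handwheel '[[1,0,0.08,0.5,0,0,0],[1,0,0,0.5,0,0,0],[1,0,0,0.5,0,0,0],[1,0,0,0.1,0,0,0],[1,0,0,0,0,0,0]]'
python3 -m handwheel '[[-1,0,0,0,0,0,0],[-1,0,0,0,0,0,0],[-1,0,0,0,0,0,0],[-1,0,0,0,0,0,0],[-1,0,0,0,0,0,0]]')
```

```text
clock: 6.38
tool_pos: [0.5788, -0.1356, 0.2644]
orientation: [180.0, 0.0, 12.2]
force: [-0.4, 0.3, -0.2]
opening: 0.0875
gripper_force: 0.0
clock: 7.0
tool_pos: [0.5788, -0.1357, 0.2648]
orientation: [180.0, -0.0, 12.2]
force: [0.3, -3.3, -0.8]
opening: 0.0441
gripper_force: 29.9
```

It's gripped: opening 44 mm, 30 N. For the rocking I'll pivot about z≈0.057, so L≈0.207 m. A 5.5° row needs rx 0.917, y 0.79 and z +0.038. First lean:

```bash
python3 -m handwheel '[[-1,0,0.79,0.038,0.917,0,0],[-1,0,0.79,0.038,0.917,0,0],[-1,0,0,0,0,0,0]]'
```

```text
clock: 7.38
tool_pos: [0.5879, -0.1768, 0.2618]
orientation: [-169.0, -0.1, 12.0]
force: [-0.2, -3.9, 6.4]
opening: 0.0441
gripper_force: 30.0
```

```bash
python3 -m handwheel '[[-1,0,-0.79,0.018,-0.917,0,0],[-1,0,-0.79,0.018,-0.917,0,0],[-1,0,-0.79,0.018,-0.917,0,0],[-1,0,-0.79,0.018,-0.917,0,0],[-1,0,0,0,0,0,0]]'; python3 -m handwheel '[[-1,0,0.79,0.018,0.917,0,0],[-1,0,0.79,0.018,0.917,0,0]]';python3 -m handwheel '[[-1,0,0.79,0.018,0.917,0,0],[-1,0,0.79,0.018,0.917,0,0],[-1,0,0,0,0,0,0]]'
```

```text
clock: 8.0
tool_pos: [0.5698, -0.0951, 0.2621]
orientation: [169.0, 0.0, 12.3]
force: [1.1, 5.1, -5.7]
opening: 0.0436
gripper_force: 30.0
clock: 8.25
tool_pos: [0.5789, -0.136, 0.2672]
orientation: [-179.8, 0.0, 12.3]
force: [3.4, -15.4, -11.2]
opening: 0.0439
gripper_force: 30.1
clock: 8.62
tool_pos: [0.5875, -0.1771, 0.2635]
orientation: [-168.9, 0.0, 11.9]
force: [2.1, -5.5, -7.3]
opening: 0.044
gripper_force: 29.9
```

```bash
python3 -m handwheel '[[-1,0,-0.79,0.018,-0.917,0,0],[-1,0,-0.79,0.018,-0.917,0,0],[-1,0,-0.79,0.018,-0.917,0,0],[-1,0,-0.79,0.018,-0.917,0,0],[-1,0,0,0,0,0,0]]'; python3 -m handwheel '[[-1,0,0.79,0.018,0.917,0,0],[-1,0,0.79,0.018,0.917,0,0],[-1,0,0.79,0.018,0.917,0,0],[-1,0,0.79,0.018,0.917,0,0],[-1,0,0,0,0,0,0]]'
python3 - <<'E'
from plant import *
from h import *
for n,x,y in(("side",367,235),):
    s=snapshot(n);cv2.imwrite("pics/s3.png",cv2.resize(s["color"][y-70:y+50,x-80:x+80,::-1],(640,480)))
E
```

```text
clock: 9.25
tool_pos: [0.5693, -0.0948, 0.2652]
orientation: [169.0, 0.1, 12.3]
force: [0.7, 7.5, -9.3]
opening: 0.0439
gripper_force: 30.0
clock: 9.88
tool_pos: [0.5873, -0.177, 0.2673]
orientation: [-169.0, 0.1, 12.0]
force: [2.0, -6.7, -8.3]
opening: 0.0445
gripper_force: 29.9
```

View pics/s3.png

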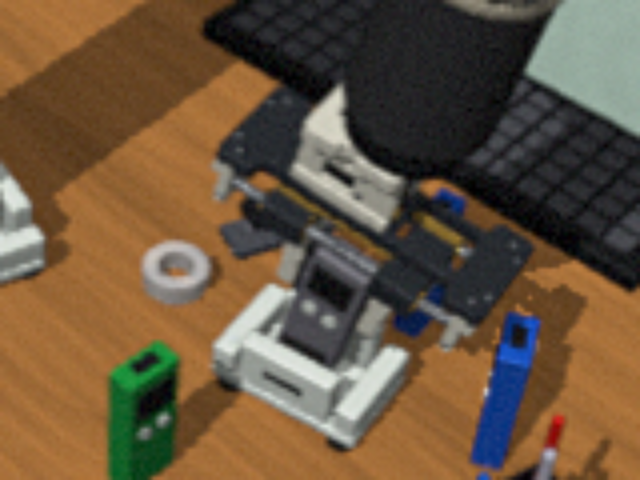

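The side view shows the recorder leaning in the gripper and rising with it, at about 2 mm per swing and 8 N, with the dock seated. I'll continue, lengthening the pivot arm so the pivot stays low.

```bash
(python3 -m handwheel '[[-1,0,-0.81,0.02,-0.917,0,0],[-1,0,-0.81,0.02,-0.917,0,0],[-1,0,-0.81,0.02,-0.917,0,0],[-1,0,-0.81,0.02,-0.917,0,0],[-1,0,0,0,0,0,0]]'; python3 -m handwheel '[[-1,0,0.81,0.02,0.917,0,0],[-1,0,0.81,0.02,0.917,0,0],[-1,0,0.81,0.02,0.917,0,0],[-1,0,0.81,0.02,0.917,0,0],[-1,0,0,0,0,0,0]]'
python3 -m handwheel '[[-1,0,-0.82,0.02,-0.917,0,0],[-1,0,-0.82,0.02,-0.917,0,0],[-1,0,-0.82,0.02,-0.917,0,0],[-1,0,-0.82,0.02,-0.917,0,0],[-1,0,0,0,0,0,0]]'; python3 -m handwheel '[[-1,0,0.82,0.02,0.917,0,0],[-1,0,0.82,0.02,0.917,0,0],[-1,0,0.82,0.02,0.917,0,0],[-1,0,0.82,0.02,0.917,0,0],[-1,0,0,0,0,0,0]]')|grep -v grip
```

```text
clock: 10.55
tool_pos: [0.5688, -0.0932, 0.2691]
orientation: [169.0, 0.1, 12.3]
force: [1.6, 4.4, -10.3]
opening: 0.044
clock: 11.18
tool_pos: [0.5872, -0.1772, 0.2713]
orientation: [-168.9, 0.1, 11.9]
force: [0.5, -5.2, -7.5]
opening: 0.0442
clock: 11.8
tool_pos: [0.5685, -0.0922, 0.2731]
orientation: [169.0, 0.1, 12.3]
force: [0.4, 6.0, -10.1]
opening: 0.0438
clock: 12.42
tool_pos: [0.5872, -0.1772, 0.2754]
orientation: [-168.9, 0.0, 12.0]
force: [0.8, -4.5, -7.5]
opening: 0.0439
```

```bash
(python3 -m handwheel '[[-1,0,-0.84,0.02,-0.917,0,0],[-1,0,-0.84,0.02,-0.917,0,0],[-1,0,-0.84,0.02,-0.917,0,0],[-1,0,-0.84,0.02,-0.917,0,0],[-1,0,0,0,0,0,0]]'; python3 -m handwheel '[[-1,0,0.84,0.02,0.917,0,0],[-1,0,0.84,0.02,0.917,0,0],[-1,0,0.84,0.02,0.917,0,0],[-1,0,0.84,0.02,0.917,0,0],[-1,0,0,0,0,0,0]]'
python3 -m handwheel '[[-1,0,-0.85,0.02,-0.917,0,0],[-1,0,-0.85,0.02,-0.917,0,0],[-1,0,-0.85,0.02,-0.917,0,0],[-1,0,-0.85,0.02,-0.917,0,0],[-1,0,0,0,0,0,0]]'; python3 -m handwheel '[[-1,0,0.85,0.02,0.917,0,0],[-1,0,0.85,0.02,0.917,0,0],[-1,0,0.85,0.02,0.917,0,0],[-1,0,0.85,0.02,0.917,0,0],[-1,0,0,0,0,0,0]]')|grep -v grip
```

```text
clock: 13.05
tool_pos: [0.5681, -0.0905, 0.2773]
orientation: [169.0, 0.1, 12.3]
force: [1.2, 3.4, -10.8]
opening: 0.044
clock: 13.68
tool_pos: [0.5873, -0.1771, 0.28]
orientation: [-168.9, 0.0, 12.0]
force: [0.1, -5.1, -7.5]
opening: 0.0439
clock: 14.3
tool_pos: [0.5679, -0.0894, 0.2816]
orientation: [169.0, 0.1, 12.3]
force: [0.0, 3.7, -10.5]
opening: 0.0438
clock: 14.92
tool_pos: [0.5874, -0.1769, 0.2847]
orientation: [-168.9, -0.0, 12.0]
force: [-1.0, -3.2, -6.4]
opening: 0.0442
```

```bash
(python3 -m handwheel '[[-1,0,-0.87,0.02,-0.917,0,0],[-1,0,-0.87,0.02,-0.917,0,0],[-1,0,-0.87,0.02,-0.917,0,0],[-1,0,-0.87,0.02,-0.917,0,0],[-1,0,0,0,0,0,0]]'; python3 -m handwheel '[[-1,0,0.87,0.02,0.917,0,0],[-1,0,0.87,0.02,0.917,0,0],[-1,0,0.87,0.02,0.917,0,0],[-1,0,0.87,0.02,0.917,0,0],[-1,0,0,0,0,0,0]]'
python3 -m handwheel '[[-1,0,-0.88,0.02,-0.917,0,0],[-1,0,-0.88,0.02,-0.917,0,0],[-1,0,-0.88,0.02,-0.917,0,0],[-1,0,-0.88,0.02,-0.917,0,0],[-1,0,0,0,0,0,0]]'; python3 -m handwheel '[[-1,0,0.88,0.02,0.917,0,0],[-1,0,0.88,0.02,0.917,0,0],[-1,0,0.88,0.02,0.917,0,0],[-1,0,0.88,0.02,0.917,0,0],[-1,0,0,0,0,0,0]]')|grep -v grip
```

```text
clock: 15.55
tool_pos: [0.5676, -0.0875, 0.2861]
orientation: [169.0, 0.1, 12.4]
force: [-0.2, 1.9, -9.8]
opening: 0.0441
clock: 16.18
tool_pos: [0.5876, -0.1767, 0.2896]
orientation: [-168.9, -0.1, 12.0]
force: [-1.6, -2.5, -1.5]
opening: 0.0439
clock: 16.8
tool_pos: [0.5677, -0.0865, 0.2908]
orientation: [169.0, 0.0, 12.4]
force: [0.0, 1.2, -8.8]
opening: 0.044
clock: 17.42
tool_pos: [0.5891, -0.1766, 0.2955]
orientation: [-169.0, -0.4, 12.0]
force: [2.1, 0.4, 4.0]
opening: 0.044
```

```bash
python3 -m handwheel '[[-1,0,-0.88,0.01,-0.917,0,0],[-1,0,-0.88,0.01,-0.917,0,0],[-1,0,-0.88,0.01,-0.917,0,0],[-1,0,-0.88,0.01,-0.917,0,0],[-1,0,0,0,0,0,0]]'; python3 -m handwheel '[[-1,0,0.88,0.01,0.917,0,0],[-1,0,0.88,0.01,0.917,0,0],[-1,0,0,0,0,0,0]]'
```

```text
clock: 18.05
tool_pos: [0.568, -0.0866, 0.2972]
orientation: [168.9, -0.1, 12.4]
force: [0.6, -0.1, -0.8]
opening: 0.0437
gripper_force: 30.0
clock: 18.42
tool_pos: [0.5791, -0.1327, 0.3037]
orientation: [-179.9, -0.2, 12.0]
force: [0.1, 0.1, -1.6]
opening: 0.0437
gripper_force: 30.0
```

It's free; only its weight (about 1.6 N) remains on the wrist. I'll raise it another 11 mm and centre it.

```bash
python3 -m handwheel '[[-1,0,0,-0.22,0,0,0],[-1,0,0.12,-0.22,0,0,0],[-1,0,0,0,0,0,0],[-1,0,0,0,0,0,0],[-1,0,0,0,0,0,0]]'
python3 - <<'E'
from plant import *
from h import *
o=[]
for n,x,y in(("side",367,235),("scene",297,170)):
    s=snapshot(n);o.append(cv2.resize(s["color"][y-60:y+60,x-50:x+50,::-1],(400,480)))
cv2.imwrite("pics/s4.png",np.hstack(o))
E
```

```text
clock: 19.05
tool_pos: [0.5783, -0.1338, 0.3132]
orientation: [180.0, 0.0, 12.2]
force: [-0.9, 0.2, -2.2]
opening: 0.0435
gripper_force: 30.0
```

View pics/s4.png

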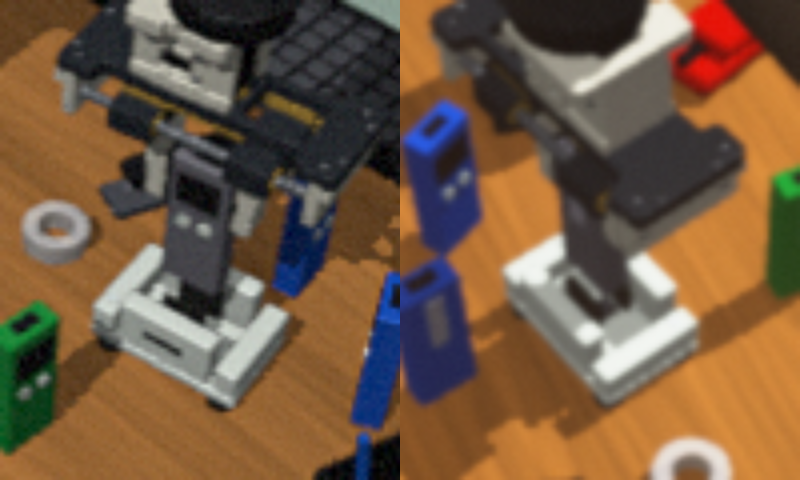

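Both views show the recorder upright in the fingers above the seated dock. In the side crop its foot's front edge runs from about (165,262) to (220,285). I'll check that height and hand in.

```bash
python3 - <<'E'
from plant import *
from h import *
c=json.load(open("side0.json"))
yw=np.radians(12);ex=np.array([np.cos(yw),np.sin(yw),0]);ey=np.array([-ex[1],ex[0],0])
for z in(.056,.066,.076):
    p=np.array([.578,-.134,z])-.011*ex
    q=proj(c,[p+.022*ey,p-.022*ey]); print(z,((q-[317,175])*4).round().tolist())
o=get_obs();print(o["clock"],o["qvel"],o["force"])
E
```

```text
0.056 [[154.0, 285.0], [210.0, 313.0]]
0.066 [[155.0, 275.0], [211.0, 304.0]]
0.076 [[156.0, 265.0], [213.0, 294.0]]
19.15 [-0.13175857  0.05159388  0.07171711 -0.128251   -0.10648793  0.14352813] [ 0.28179084  0.66495088 -1.36507198]
```

The foot is at about z = 0.076–0.08, roughly 20 mm above the rim. The recorder is upright and still.

```bash
python3 -c "
from plant import *
print(close_job())"
```

```text
the job is handed in; nothing more can be done
None
```

I rocked the recorder free and handed the job in; it is held still and upright about 2 cm above its seated dock, after 19 s of the 53 s allowed, but the hand-in gave no verdict.

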